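Take a carded filter off its display hook and file it in the kit holder

ROBOT

A 6-joint arm with a two-finger parallel gripper is mounted at the origin on a cart in front of the work surface, level with it; the furniture and walls round the work are solid. World frame = base frame: x ahead of the robot, y to its left, z up, the work surface at z = 0. Lengths are in m, angles in rad, forces in N, time in s.
With the tool pointing down it reaches from about 0.4 to 0.825 m from the base axis. Payload 7 kg.
Tool frame: the origin (TCP) lies on the centre line of the jaws, within the pads' length; the fingertips stand 11 mm ahead of it and the grasp point (between the pads) lies 8 mm behind it; z points along the fingers, y is the direction in which the jaws open and shut (so a half turn about z gives the same grasp; the last joint's range is limited). The gripper opens to 88 mm and grips with 3 to 60 N. Pads are 19 mm wide; open, the fingers measure 130 mm over their backs; the gripper's body (78 mm by 193 mm) begins 47 mm behind the grasp point.
Start: joints at [-0.961, 0.359, 0.012, 0, -1.224, -0.288], TCP at [0.213, -0.64, 0.238] pointing down, gripper open.
Joint ranges: [-3.07, 3.07], [-1.43, 2.12], [-1.02, 1.25], [-3.03, 1.67], [-3.05, -0], [-3.03, 3.03]. Speed limits (rad/s): [2.39, 2.39, 3.01, 3.14, 3.14, 3.14].

INTERFACE

Orientations are given as [roll, pitch, yaw] about the fixed x, y, z axes, in that order (R = Rz(yaw) Ry(pitch) Rx(roll)).
In Python, from station import * gives the robot as it stands.
- The arm moves only by the tool play_rows, never from a script. Its argument "targets" is a list of rows, each a list of 7 numbers: the turn, a rotation vector about the world's x, y, z in rad, then the shift along the world's x, y, z in m, then the opening, from 0 (shut) to 1 (fully open). A call has 1 to 12 rows; each row shifts and turns the pose as measured when the row begins; what a row does not reach is not made up. A row lasts 1/8 s, in which the tool goes at most 62.5 mm and 10.7 degrees, less where a joint would pass 70% of its speed; a pose out of reach is approached as far as the arm can. A call is refused whole if a number of a shift passes 0.0625 or a number of a turn 0.188, either way. A call with a gripper value outside its range is refused whole. The fingers move at their own pace and stop on an object; "grip_force" is the grip in N (left out, the last holds). Time passes only in rows, so rows that do not move let the fingers close. It gives the time, the measured TCP pose, the force and the opening at its end, in the units of the state.
- get_state(): the state, without advancing time (a new reading comes with each control period).
- grab_frame(name): name is "scene" or "side" or "wrist"; returns (picture, depth): 400x640x3 uint8, blue, green, red; 400x640 float32, m along the optical axis (not along the pixel's ray), 0 where there is no reading.
- camera_params(name): a dict with "camera_matrix" (3x3 intrinsics, pixels), "extrinsics" (4x4, takes a point from world to camera coordinates); the wrist camera has in their place "hand_eye" (4x4, takes a point from camera to tool coordinates, whose origin is the TCP and whose axes are the flange's). Camera axes: x right, y up, looking along -z (the intrinsics and any distortion apply to the point x, -y, -z); pixel columns grow to the right and rows downward; lengths in m; the calibration is good to about 2 mm. A picture is of the moment at which its call begins: read the wrist's pose just before it. camera_params takes no time and is no camera call.
- job_done(): hands the job in, once; it reports no verdict.
The state is a dict: "t": time; "q": joint angles; "qd": joint speeds; "joint_efforts": joint torques, N m; "eef_pos": TCP position; "ee_rot": TCP orientation; "force": force on the tool from outside, world axes, zero at the start; "moment": the same for the moment, N m; "width": finger opening in m.
Only numpy, scipy, OpenCV 4.12 (cv2) and the standard library are available. Lean on these libraries where they do the work, as an engineer would, in place of code of your own. Each camera call takes 0.05 s, during which the arm holds its last target.

TASK

Take the carded filter pack off the display hook: slide it out along the wire and lift its top over the hook's upturned tip, gently, so that neither the card nor the hook is strained. Then stand the pack upright, right way up, in the slot of the kit holder, let go of it, and leave the bottles as they are.

Things in the scene. Friction and masses are not known exactly. Their poses are not given: they have to be found in the camera images.
- hook_stand: Display hook on a stand, fixed to the bench. Origin: centre of the round dark foot (104 mm across, 14 mm high) on the bench; z up. A 14 mm post rises from it to a black clamp head, 30 (x) x 22 (y) x 24 (z) mm, centred 200 mm up, with a thumb screw out to 27 mm on +y. A steel wire runs from the clamp along the stand's -x. The robot may press the stand with 6 N at most.
- wire_root (a point): Point on the wire's centre line at the post's axis, 200 mm up. The wire, round, 5 mm thick, runs level from here along -x. Its reach differs each time and is not reported: its bend is 85 to 135 mm out. Past the bend the last 36 mm slope up, still going to -x, at 26 to 49 degrees (not reported). Find it by feel or by eye. Wire and pack may bear 6 N at most between them; the wire does not yield.
- pack_centre (a point): Centre of the pack's card (mid height, width, thickness): rigid white card with a green top, 90 wide (y) x 120 high (z) x 4 mm thick (x), 30 to 65 g; z up. A clear blister with a blue and white filter disc juts 12 mm from its -x face: 50 wide, from 40 mm below to 12 mm above this point. Top edge 60 mm above. Hangs at first 48 to 62 mm in front of the post, blister away from it.
- pack_hole (a point): Centre of the pack's hang hole, 43 mm above pack_centre; axes as there. The hole is closed, 26 wide (y) x 14 mm high (z). The pack hangs with the hole's upper edge on the wire. Either side of the hole the green top (32 mm wide) can be pinched from above across its 4 mm. Pulled level at any height, the hole catches on the upturned tip: the pack must rise as it goes out.
- slot_floor (a point): Centre of the floor of the kit holder's slot, 6 mm above the bench. The holder is a fixed aluminium base 84 (x) x 130 (y) mm with two upright walls, each 4 mm thick and 120 mm long along y, that rise 50 mm above this floor. The slot between them is 26 mm wide (x), runs along y and is open at the top and at both ends. z up.
- amber_bottle: Bystander: amber bottle with a blue cap, 57 mm across, 112 mm tall, loose; origin at the centre of its underside.
- red_bottle: Bystander: small bottle with a red cap, 37 mm across, 72 mm tall, loose; origin at the centre of its underside.
Mind the look-alikes: they are no part of the job. Leave any green or red look-alike of the part that bears slot_floor alone.

How it is judged:
On the way:
1. the pack is off the hook, still well above the bench ((x of pack_centre in the frame of hook_stand below -0.18 m or y of pack_centre in the frame of hook_stand above 0.07 m or y of pack_centre in the frame of hook_stand below -0.07 m) and height (world z) of pack_centre above 0.08 m), for 0.1 s.
At the end, for the whole second after the job is handed in: The pack stands in the kit holder's slot, right way up, within 0.3 rad (17 degrees) of upright, its lower edge on the slot's floor (centre 52 to 66 mm above the floor), its centre within 15 mm across and 35 mm along the slot of the slot's middle, released and at rest (x of pack_centre in the frame of slot_floor between -0.015 and 0.015 m and y of pack_centre in the frame of slot_floor between -0.035 and 0.035 m and z of pack_centre in the frame of slot_floor between 0.052 and 0.066 m and angle between pack_centre's own z axis and vertical below 0.3 rad and linear speed of pack below 0.02 m/s and angular speed of pack below 0.2 rad/s); the robot touches nothing.
It fails at once if the pack and the hook strain each other with more than 6 N (contact force between pack and hook_stand above 6 N).
It fails at once if the robot presses the hook stand with more than 6 N (contact force between any of the arm, the fingers and hook_stand above 6 N).
It fails at once if a loose bottle is moved by more than 30 mm or tipped (distance of any of amber_bottle, red_bottle from where it was at the start of the episode above 0.03 m or angle between any of amber_bottle, red_bottle's own z axis and vertical above 0.3 rad).
It also fails if it takes over 54 s, if anything falls off the work surface, if the arm or the gripper's body presses on something with over 40 N, if the wrist force passes 120 N, or if a joint passes its speed limit or range.

## Working session

There is one attempt and no reset: what is moved stays moved. The work goes in short steps, Python scripts to look and compute and a tool call to move; the robot and the scene stay as the last step left them, time stands still between calls to the robot, and variables do not carry over. Pictures are saved under pics/ and viewed, and the job is handed in when it is done.

Besides the shell and the picture viewer there is one more tool, called after "Emit:" by a JSON object that holds its "api" and its "payload", one argument or row to a line. play_rows: Moves the arm, as the interface text tells. Its arguments: {"type":"object","properties":{"targets":{"type":"array","items":{"type":"array","items":{"type":"number"}}},"grip_force":{"type":"number"}},"required":["targets"]}

```bash
mkdir -p pics; ls; cat > h.py <<'E'
from station import *
import numpy as np, cv2
from scipy.spatial.transform import Rotation as R
E
python3 - <<'E'
from h import *
s=get_state(); print(s)
for n in ["scene","side","wrist"]:
    p,d=grab_frame(n); cv2.imwrite(f"pics/{n}0.png",p); np.savez(f"{n}0.npz",p=p,d=d)
    print(n,camera_params(n))
E
```

```text
pics
{'t': 0.0, 'q': array([-9.60888905e-01,  3.59412894e-01,  1.10320363e-02, -3.42686376e-04,
       -1.22410595e+00, -2.88108941e-01]), 'qd': array([-2.09684695e-04, -3.97276933e-05,  8.84854005e-04, -5.07165283e-05,
        6.22272686e-04, -1.18494566e-03]), 'joint_efforts': array([-4.81436982e-04, -5.82714915e+01,  2.93051952e+01,  6.99681357e+00,
        6.84410290e-03, -1.57301256e-04]), 'eef_pos': array([ 0.21330531, -0.63989817,  0.23659553]), 'ee_rot': array([ 3.13988031e+00, -1.71513924e-04, -2.81991074e+00]), 'force': array([-0.01758217, -0.07056549,  0.37780807]), 'moment': array([-0.02803755, -0.00014599,  0.04370543]), 'width': 0.08724684401819156}
scene {'camera_matrix': array([[514.21020146,   0.        , 324.69827151],
       [  0.        , 514.21020146, 200.1768412 ],
       [  0.        ,   0.        ,   1.        ]]), 'extrinsics': array([[ 0.99873661, -0.04963393, -0.00785178, -0.59794995],
       [ 0.04555871,  0.82842365,  0.55824605, -0.1823934 ],
       [-0.02120335, -0.55789849,  0.82963829, -1.34009136],
       [ 0.        ,  0.        ,  0.        ,  1.  
[... 281 characters left out ...]
57, -0.87491923,  0.45689778,  0.10196421],
       [ 0.07416709,  0.45089996,  0.88948776, -1.06776212],
       [ 0.        ,  0.        ,  0.        ,  1.        ]])}
wrist {'camera_matrix': array([[331.28575859,   0.        , 325.54824018],
       [  0.        , 331.28575859, 200.72977581],
       [  0.        ,   0.        ,   1.        ]]), 'hand_eye': array([[-1.05180925e-04,  9.65809076e-01,  2.59254348e-01,
         6.99963740e-02],
       [ 9.99999979e-01,  1.47736265e-04, -1.44661423e-04,
         2.47185006e-04],
       [-1.78016585e-04,  2.59254327e-01, -9.65809071e-01,
        -1.47537720e-01],
       [ 0.00000000e+00,  0.00000000e+00,  0.00000000e+00,
         1.00000000e+00]])}
```

View pics/scene0.png

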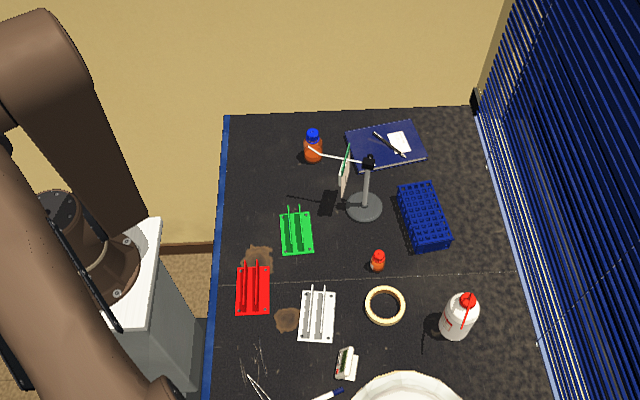

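View pics/side0.png

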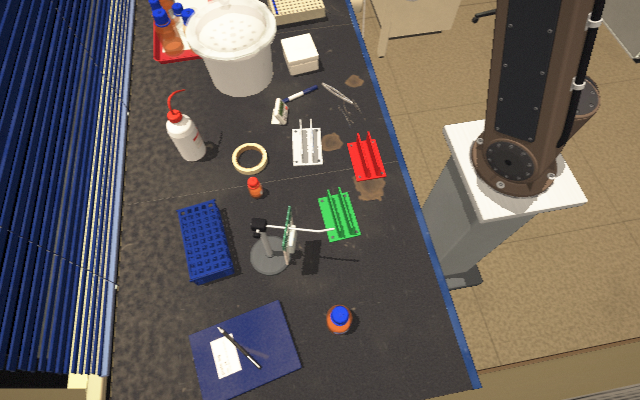

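View pics/wrist0.png

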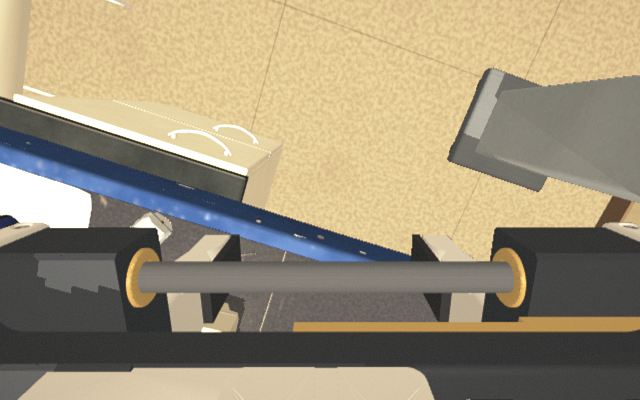

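The scene view shows the foot near (364,207), the clamp at (369,162), the wire running to (308,148) and the pack at (345,172). The aluminium holder is near (317,315), with a green decoy at (297,232) and a red one at (253,290). Next I'll measure these from depth.

```bash
cat >> h.py <<'E'
def deproj(n,d,uv):
    c=camera_params(n);K=c["camera_matrix"];E=c["extrinsics"]
    uv=np.atleast_2d(uv); z=d[uv[:,1].astype(int),uv[:,0].astype(int)]
    P=np.c_[(uv[:,0]-K[0,2])/K[0,0]*z,-(uv[:,1]-K[1,2])/K[1,1]*z,-z]
    return (P-E[:3,3])@E[:3,:3]
def cloud(n,d):
    v,u=np.mgrid[0:400,0:640]; return deproj(n,d,np.c_[u.ravel(),v.ravel()]).reshape(400,640,3)
def proj(n,X):
    c=camera_params(n);K=c["camera_matrix"];E=c["extrinsics"]
    p=np.atleast_2d(X)@E[:3,:3].T+E[:3,3]; return np.c_[K[0,0]*p[:,0]/-p[:,2]+K[0,2],-K[1,1]*p[:,1]/-p[:,2]+K[1,2]]
E
python3 - <<'E'
from h import *
f=np.load("scene0.npz"); C=cloud("scene",f["d"]); p=f["p"]
g=np.load("side0.npz"); D=cloud("side",g["d"])
np.set_printoptions(precision=4,suppress=True)
for n,CC,pts in [("scene",C,dict(foot=(352,207),foot2=(375,212),clamp=(369,160),tip=(309,149),wire=(333,156),amber=(313,133),red=(378,254),table=(420,300),hold=(330,335),slot=(317,320))),("side",D,dict(foot=(268,260),clamp=(258,226),tip=(332,230),wire=(312,231),amber=(340,315),red=(253,183),table=(300,300),slot=(307,146)))]:
    for k,q in pts.items(): print(n,k,CC[q[1],q[0]])
cv2.imwrite("pics/c1.png",cv2.resize(p[120:230,270:430],None,fx=5,fy=5,interpolation=cv2.INTER_CUBIC))
cv2.imwrite("pics/c2.png",cv2.resize(g["p"][180:290,220:380],None,fx=5,fy=5,interpolation=cv2.INTER_CUBIC))
cv2.imwrite("pics/c3.png",cv2.resize(p[280:350,270:370],None,fx=7,fy=7,interpolation=cv2.INTER_CUBIC))
for n,CC in (("scene",C),("side",D)):
    x,y,z=CC[...,0],CC[...,1],CC[...,2]
    m=(x>.3)&(x<.9)&(y>-.3)&(y<.5)&(z>.1)&(z<.3)
    P=CC[m]; print(n,len(P),P.min(0),P.max(0)); np.save(n+"_hi.npy",P)
    # white holder in top area
E
```

```text
scene foot [0.6821 0.15   0.0146]
scene foot2 [0.7434 0.1275 0.0187]
scene clamp [0.7173 0.1565 0.2131]
scene tip [0.5701 0.3162 0.0727]
scene wire [0.6405 0.3403 0.0062]
scene amber [0.5835 0.3409 0.1124]
scene red [ 0.7305 -0.0304  0.0725]
scene table [ 0.8311 -0.1273  0.0005]
scene hold [ 0.6012 -0.2062  0.0039]
scene slot [ 0.5716 -0.1672  0.0041]
side foot [0.7229 0.1714 0.0135]
side clamp [0.7165 0.1642 0.2126]
side tip [0.5506 0.1199 0.0101]
side wire [0.6105 0.1899 0.2013]
side amber [0.5811 0.3482 0.113 ]
side red [ 0.7318 -0.0186  0.0744]
side table [0.6599 0.2797 0.0015]
side slot [ 0.5716 -0.1522  0.009 ]
scene 1492 [ 0.5634 -0.2703  0.1002] [0.8999 0.3608 0.2267]
side 1667 [ 0.5648 -0.2663  0.1003] [0.8999 0.3627 0.2256]
```

View pics/c1.png

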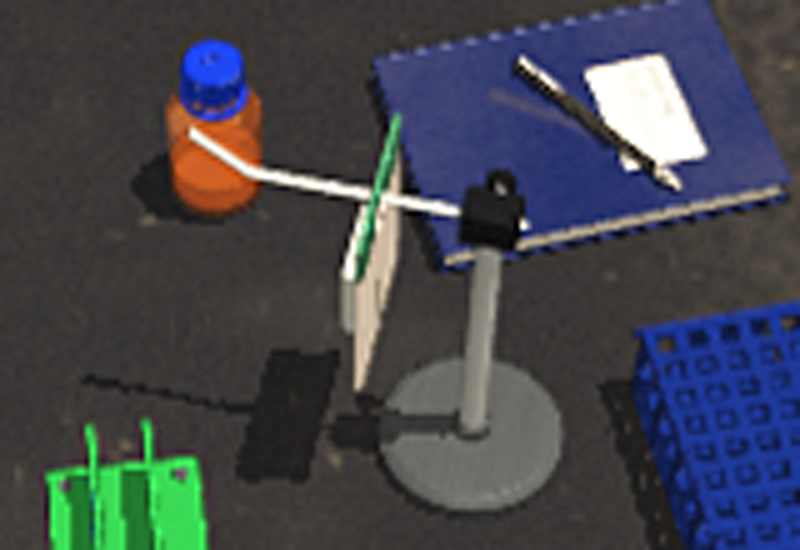

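View pics/c2.png

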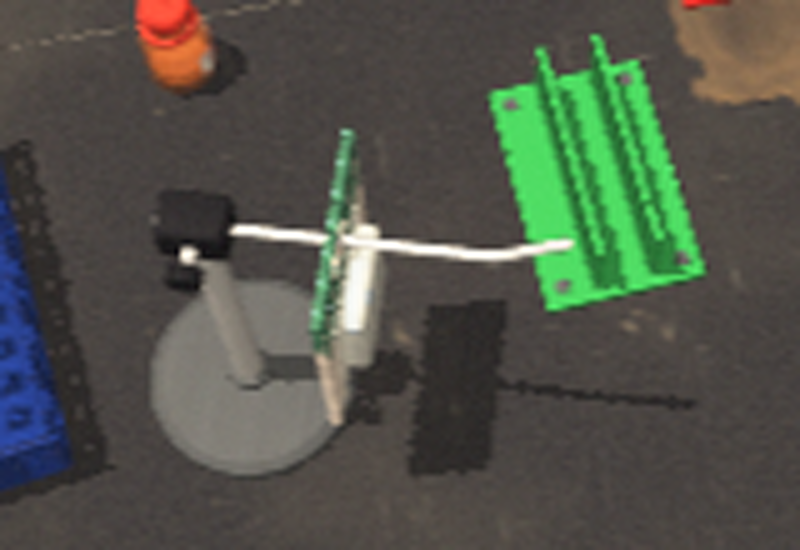

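View pics/c3.png

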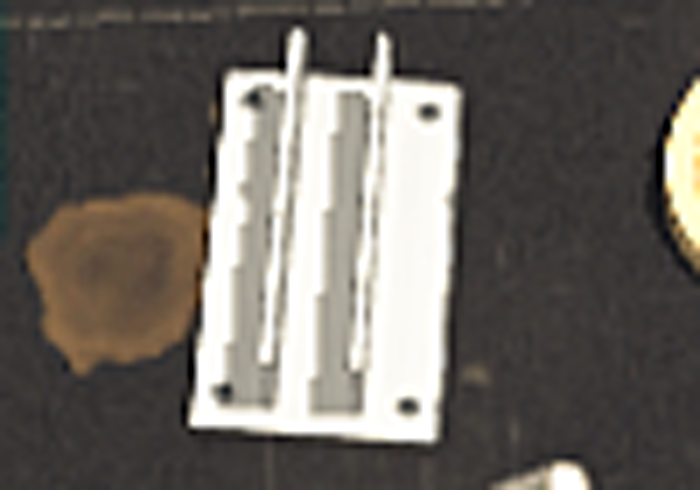

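```bash
cat >> h.py <<'E'
def ray(n,uv):
    c=camera_params(n);K=c["camera_matrix"];E=c["extrinsics"]
    d=np.array([(uv[0]-K[0,2])/K[0,0],-(uv[1]-K[1,2])/K[1,1],-1.]); d=E[:3,:3].T@d
    return -E[:3,:3].T@E[:3,3], d/np.linalg.norm(d)
def tri(a,b):
    o1,d1=ray("scene",a);o2,d2=ray("side",b)
    A=np.c_[d1,-d2]; s=np.linalg.lstsq(A,o2-o1,rcond=None)[0]
    p,q=o1+s[0]*d1,o2+s[1]*d2; return (p+q)/2,np.linalg.norm(p-q)
def onz(n,uv,z):
    o,d=ray(n,uv); return o+d*(z-o[2])/d[2]
E
python3 - <<'E'
from h import *
np.set_printoptions(precision=4,suppress=True)
s=lambda x,y:(270+(x+.5)/5-.5,120+(y+.5)/5-.5)
t=lambda x,y:(220+(x+.5)/5-.5,180+(y+.5)/5-.5)
for k,a,b in [("clampend",(462,211),(233,230)),("bend",(250,172),(497,254)),("tip",(190,131),(573,244)),("packtop+y",(399,116),(318,343)),("packtop-y",(358,281),(347,130)),("postbase",(472,432),(247,383))]:
    print(k,*tri(s(*a),t(*b)), onz("scene",s(*a),.2),onz("side",t(*b),.2))
print(onz("scene",s(472,435),.014),onz("side",t(250,380),.014))
f=np.load("scene0.npz"); C=cloud("scene",f["d"]); g=np.load("side0.npz"); D=cloud("side",g["d"])
for n,c in (("scene",C),("side",D)):
    P=c.reshape(-1,3)
    m=(abs(P[:,0]-.68)<.12)&(abs(P[:,1]-.17)<.1)&(P[:,2]>.12)
    print(n); Q=P[m]; m2=(Q[:,0]<.69)
    Q=Q[m2]; print(len(Q)); print(Q[np.argsort(Q[:,2])][::6])
    m=(abs(P[:,0]-.575)<.05)&(abs(P[:,1]+.16)<.075)
    Q=P[m]; W=Q[Q[:,2]>.03]; print("walls"); print(W[np.argsort(W[:,1])][::4])
s=lambda x,y:(270+(x+.5)/7-.5,280+(y+.5)/7-.5)
for c in [(226,72),(462,88),(437,441),(190,427)]: print(onz("scene",s(*c),.006))
for c in [(296,30),(383,36),(358,368),(266,362)]: print("w",onz("scene",s(*c),.056))
E
```

```text
clampend [0.7011 0.1612 0.2011] 6.60325614500365e-05 [0.7013 0.1621 0.2   ] [0.7012 0.1607 0.2   ]
bend [0.5966 0.1914 0.2018] 0.0007153619954336453 [0.597  0.1929 0.2   ] [0.5961 0.1907 0.2   ]
tip [0.5676 0.2014 0.2238] 0.0005594788351139817 [0.5677 0.2214 0.2   ] [0.5648 0.192  0.2   ]
packtop+y [0.6734 0.2184 0.2082] 0.0010354409965915644 [0.6747 0.2253 0.2   ] [0.6732 0.2154 0.2   ]
packtop-y [0.6477 0.1231 0.1981] 0.0017738646311021805 [0.6467 0.1217 0.2   ] [0.6486 0.1239 0.2   ]
postbase [0.7185 0.1587 0.0036] 0.003304125022908706 [0.6941 0.0307 0.2   ] [0.7031 0.2269 0.2   ]
[0.7155 0.1499 0.014 ] [0.7176 0.1609 0.014 ]
scene
374
[[0.6509 0.1318 0.1204]
 [0.6468 0.1486 0.1239]
 [0.6469 0.1501 0.1262]
 [0.6419 0.1538 0.1305]
 [0.6679 0.1902 0.132 ]
 [0.6466 0.148  0.1336]
 [0.6711 0.2    0.1363]
 [0.644  0.148  0.1382]
 [0.6573 0.1555 0.1401]
 [0.6604 0.1628 0.1429]
 [0.6415 0.1522 0.1457]
 [0.6637 0.1753 0.1475]
 [0.6504 0.1329 0.1498]
 [0.657  0.1554 0.1531]
 [0.6474 0.1269 0.1542]
 [0.6703 0.1975 0.1565]
 [0.6449 0.1674 0.1593]
 [0.674  0.214  0.1605]
 [0.6516 0.191  0.161
[... 5300 characters left out ...]
 0.558  -0.1558  0.0541]
 [ 0.5877 -0.1484  0.0526]
 [ 0.5907 -0.1464  0.0561]
 [ 0.5914 -0.1408  0.0592]
 [ 0.5891 -0.1381  0.0575]
 [ 0.5615 -0.1349  0.0549]
 [ 0.562  -0.1316  0.0548]
 [ 0.591  -0.1267  0.0549]
 [ 0.5916 -0.1224  0.0562]
 [ 0.5611 -0.1202  0.0562]
 [ 0.5646 -0.1162  0.0579]
 [ 0.5625 -0.1118  0.0588]
 [ 0.5936 -0.1102  0.0548]
 [ 0.5637 -0.1048  0.0595]
 [ 0.5672 -0.1019  0.0501]
 [ 0.5958 -0.0986  0.0479]
 [ 0.5956 -0.0979  0.0538]
 [ 0.5658 -0.0951  0.0399]]
[ 0.5367 -0.0867  0.006 ]
[ 0.6213 -0.0974  0.006 ]
[ 0.6049 -0.2256  0.006 ]
[ 0.5212 -0.2164  0.006 ]
w [ 0.5631 -0.0946  0.056 ]
w [ 0.5932 -0.0985  0.056 ]
w [ 0.5792 -0.2166  0.056 ]
w [ 0.549  -0.2129  0.056 ]
```

```bash
python3 - <<'E'
from h import *
from scipy.optimize import least_squares
np.set_printoptions(precision=4,suppress=True)
W=[];T=[]
for n in ("scene","side"):
    f=np.load(n+"0.npz"); C=cloud(n,f["d"]).reshape(-1,3)
    m=(abs(C[:,0]-.65)<.1)&(abs(C[:,1]-.17)<.1)&(C[:,2]>.185)
    P=C[m]; o=np.array([.7155,.157]); ex=np.array([.9607,-.2776]); ey=np.array([.2776,.9607])
    s=-(P[:,:2]-o)@ex; t=(P[:,:2]-o)@ey
    a=(abs(t)<.008)&(s>.066)&(s<.17)
    b=(abs(t)<.05)&(s>.045)&(s<.066)&(P[:,2]>.206)
    print(n,a.sum(),b.sum())
    w=np.c_[s,t,P[:,2]][a]; w=w[np.argsort(w[:,0])]
    print(w[w[:,0]>.11])
    fl=w[w[:,0]<.115]; print("lin t vs s",np.polyfit(fl[:,0],fl[:,1],1),"z",np.median(fl[:,2]))
    def r(p,w=w): # z0,bend,slope
        return w[:,2]-(p[0]+np.maximum(0,w[:,0]-p[1])*p[2])
    q=least_squares(r,[.2,.123,.7],loss="soft_l1",f_scale=.002); print("fit",q.x,np.degrees(np.arctan(q.x[2])),"end",w[:,0].max())
    B=np.c_[s,t,P[:,2]][b]; print("pack s",np.median(B[:,0]),"t range",B[:,1].min(),B[:,1].max(),"top",np.percentile(B[:,2],90),"slope s/t",np.polyfit(B[:,1],B[:,0],1))
E
```

```text
scene 74 62
[[ 0.1117 -0.0015  0.199 ]
 [ 0.112  -0.0002  0.2014]
 [ 0.1143 -0.0014  0.1983]
 [ 0.1149  0.001   0.1991]
 [ 0.1165 -0.0027  0.2031]
 [ 0.1169 -0.0009  0.2049]
 [ 0.1188 -0.004   0.2041]
 [ 0.1197 -0.0001  0.2031]
 [ 0.1206 -0.0069  0.2071]
 [ 0.1229  0.0021  0.1996]
 [ 0.1244 -0.0022  0.2004]
 [ 0.1248 -0.0007  0.2024]
 [ 0.1274 -0.0005  0.2015]
 [ 0.1275  0.0003  0.2045]
 [ 0.1295 -0.0018  0.2104]
 [ 0.1296 -0.0018  0.2065]
 [ 0.1301 -0.0001  0.2003]
 [ 0.1322 -0.0018  0.2057]
 [ 0.1322 -0.0012  0.209 ]
 [ 0.135  -0.0006  0.2075]
 [ 0.1358  0.0028  0.2072]
 [ 0.1365 -0.0046  0.2118]
 [ 0.1369 -0.0028  0.2135]
 [ 0.138   0.0017  0.2118]
 [ 0.1396 -0.002   0.2157]
 [ 0.1397 -0.0021  0.2119]
 [ 0.1402  0.0006  0.2164]
 [ 0.1421 -0.0023  0.2153]
 [ 0.1427  0.0002  0.2162]
 [ 0.1445 -0.0026  0.219 ]
 [ 0.1452 -0.0005  0.2124]
 [ 0.1461  0.0033  0.2155]
 [ 0.1467 -0.0034  0.2232]
 [ 0.1479  0.0004  0.2145]
 [ 0.1486  0.0035  0.2185]
 [ 0.1499 -0.0012  0.2198]
 [ 0.1505  0.001   0.2209]
 [ 0.1519 -0.0029  0.225 ]
 [ 0.1523 -0.0011  0.2267]
 [ 0.1524 -0.0016  0.2195]
 [ 0.155
[... 1206 characters left out ...]
1404  0.0016  0.2173]
 [ 0.1406  0.0031  0.2157]
 [ 0.1422 -0.001   0.2167]
 [ 0.1425  0.002   0.2187]
 [ 0.1427  0.0042  0.219 ]
 [ 0.1443  0.0004  0.2206]
 [ 0.1445  0.0036  0.2233]
 [ 0.1446  0.0033  0.2173]
 [ 0.1463 -0.0002  0.2197]
 [ 0.1465  0.0031  0.2224]
 [ 0.1466  0.0039  0.2193]
 [ 0.1483  0.0018  0.2251]
 [ 0.1485  0.0031  0.223 ]
 [ 0.1503  0.0015  0.2247]
 [ 0.1505  0.0033  0.224 ]
 [ 0.1522  0.0016  0.2256]
 [ 0.1524  0.0022  0.2218]]
lin t vs s [0.0109 0.0003] z 0.2029739467030075
fit [0.2029 0.1217 0.7425] 36.59502536170301 end 0.15239768105632123
pack s 0.05648245460926522 t range -0.04324039172706698 0.044595557429330794 top 0.21447333914541236 slope s/t [-0.0038  0.0562]
```

Emit:
{"api": "play_rows", "payload": {
  "targets": [
    [0,0,0,0,0,0.04,1],
    [0,0,0.12,0.03,0.055,0.02,1],
    [0,0,0.12,0.03,0.055,0,0.6],
    [0,0,0.12,0.03,0.055,0,0.6],
    [0,0,0.12,0.03,0.055,0,0.6],
    [0,0,0.12,0.03,0.055,0,0.6],
    [0,0,0.12,0.03,0.055,0,0.6],
    [0,0,0.12,0.03,0.055,0,0.6],
    [0,0,0.12,0.03,0.055,0,0.6],
    [0,0,0,0.03,0.055,0,0.6]
  ]
}}

```text
t: 1.4
eef_pos: [0.4782, -0.1459, 0.294]
ee_rot: [3.137, -0.001, -1.834]
force: [0.3, -1.2, -0.3]
width: 0.0525
```

Emit:
{"api": "play_rows", "payload": {
  "targets": [
    [0.0046,0,-0.018,0.029,0.048,0,0.4],
    [0,0,0,0.029,0.048,0,0.4],
    [0,0,0,0.029,0.048,0,0.4],
    [0,0,0,0.029,0.048,0,0.4],
    [0,0,0,0.029,0.048,0,0.4],
    [0,0,0,0.029,0.048,0,0.4],
    [0,0,0,0,0,0,0.4]
  ]
}}

```text
t: 2.28
eef_pos: [0.6565, 0.1569, 0.2916]
ee_rot: [3.134, 0.002, -1.848]
force: [0.6, -1.3, -0.4]
width: 0.0347
```

```bash
cat >> h.py <<'E'
def wpose(s):
    r=s["ee_rot"]; T=np.eye(4); T[:3,:3]=R.from_euler("xyz",r).as_matrix(); T[:3,3]=s["eef_pos"]; return T
def wcloud(s,d):
    c=camera_params("wrist");K=c["camera_matrix"];v,u=np.mgrid[0:400,0:640]
    P=np.stack([(u-K[0,2])/K[0,0]*d,-(v-K[1,2])/K[1,1]*d,-d],-1)
    T=wpose(s)@c["hand_eye"]; return P@T[:3,:3].T+T[:3,3]
o=np.array([.7155,.157]); ex=np.array([.9607,-.2776]); ey=np.array([.2776,.9607])
def stand(P):
    q=P[...,:2]-o; return np.stack([-q@ex,q@ey,P[...,2]],-1)
E
python3 - <<'E'
from h import *
np.set_printoptions(precision=4,suppress=True)
s=get_state(); p,d=grab_frame("wrist"); cv2.imwrite("pics/w1.png",p)
S=stand(wcloud(s,d)); np.save("w1.npy",S)
m=(S[...,2]>.195)&(S[...,2]<.235)&(abs(S[...,1])<.06)&(S[...,0]>.0)&(S[...,0]<.17)
Q=S[m]; print(s["eef_pos"],s["ee_rot"],s["force"],s["width"],stand(s["eef_pos"]),len(Q))
b=Q[(Q[:,0]>.045)&(Q[:,0]<.07)&(Q[:,2]>.208)]
print("pack",len(b),np.median(b,0),b[:,1].min(),b[:,1].max(),np.polyfit(b[:,1],b[:,0],1))
w=Q[(abs(Q[:,1])<.01)&(Q[:,0]>.075)]; w=w[np.argsort(w[:,0])]; print(w[::max(1,len(w)//40)])
E
```

```text
[0.6565 0.1569 0.2916] [ 3.1338  0.0024 -1.8477] [ 0.5809 -1.3177 -0.394 ] 0.034687610679908325 [ 0.0567 -0.0165  0.2916] 1924
pack 501 [ 0.0574 -0.0163  0.2125] -0.04607205921543422 0.022030376107956915 [-0.0053  0.0575]
[[ 0.0751  0.0004  0.2008]
 [ 0.0759 -0.0021  0.1988]
 [ 0.0771  0.001   0.2035]
 [ 0.0779 -0.0011  0.2029]
 [ 0.0787 -0.0016  0.2018]
 [ 0.0795 -0.0022  0.2013]
 [ 0.0809 -0.0019  0.2029]
 [ 0.0817 -0.0016  0.2021]
 [ 0.0827 -0.0017  0.1999]
 [ 0.084   0.0006  0.2025]
 [ 0.0848 -0.0024  0.202 ]
 [ 0.0861 -0.0007  0.2038]
 [ 0.087  -0.0003  0.2027]
 [ 0.0879 -0.0014  0.2012]
 [ 0.0892 -0.0013  0.2033]
 [ 0.0901 -0.001   0.2025]
 [ 0.091  -0.0021  0.2012]
 [ 0.0923 -0.0003  0.2027]
 [ 0.0932 -0.0022  0.2014]
 [ 0.094   0.0016  0.202 ]
 [ 0.0952  0.0001  0.2038]
 [ 0.0962 -0.0002  0.2024]
 [ 0.097  -0.0022  0.2013]
 [ 0.0983  0.0009  0.2039]
 [ 0.0992 -0.0003  0.2027]
 [ 0.1001 -0.0015  0.2015]
 [ 0.1014  0.0011  0.2034]
 [ 0.1023 -0.0008  0.2018]
 [ 0.103   0.0013  0.2028]
 [ 0.1038 -0.0023  0.2015]
 [ 0.1047  0.0023  0.2021]
 [ 0.1055  0.0024  0.2021]
 [ 0.1066  0.0002  0.2035]
 [ 0.1075 -0.0003  0.2028]
 [ 0.1083 -0.0017  0.202 ]
 [ 0.1092  0.0014  0.2025]
 [ 0.1101 -0.0006  0.2012]
 [ 0.1107 -0.0022  0.2014]
 [ 0.1118 -0.0018  0.2001]
 [ 0.1127 -0.0012  0.203 ]
 [ 0.1135  0.0002  0.2034]
 [ 0.1144  0.0005  0.2027]
 [ 0.1162 -0.002   0.2007]
 [ 0.1222 -0.0022  0.2013]]
```

View pics/w1.png

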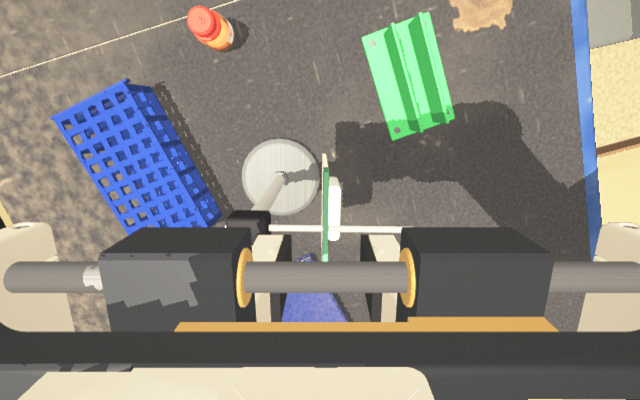

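Emit:
{"api": "play_rows", "payload": {
  "targets": [
    [0,0,0,-0.0048,-0.0137,-0.02,0.4],
    [0,0,0,0,0,-0.025,0.4],
    [0,0,0,0,0,-0.025,0.4],
    [0,0,0,0,0,-0.015,0.4],
    [0,0,0,0,0,0,0.4]
  ]
}}

```text
t: 2.95
eef_pos: [0.6493, 0.1378, 0.2063]
ee_rot: [3.135, 0.003, -1.851]
force: [0.4, 0.2, 0.5]
width: 0.0351
```

```bash
python3 - <<'E'
from h import *
np.set_printoptions(precision=4,suppress=True)
s=get_state(); p,d=grab_frame("wrist"); cv2.imwrite("pics/w2.png",p)
print(s["eef_pos"],s["ee_rot"],s["force"],stand(s["eef_pos"]))
p,d=grab_frame("side"); cv2.imwrite("pics/s2.png",cv2.resize(p[160:290,200:400],None,fx=4,fy=4))
E
```

```text
[0.6493 0.1378 0.2063] [ 3.135   0.0028 -1.8506] [0.4342 0.1759 0.5414] [ 0.0583 -0.0368  0.2063]
```

View pics/w2.png

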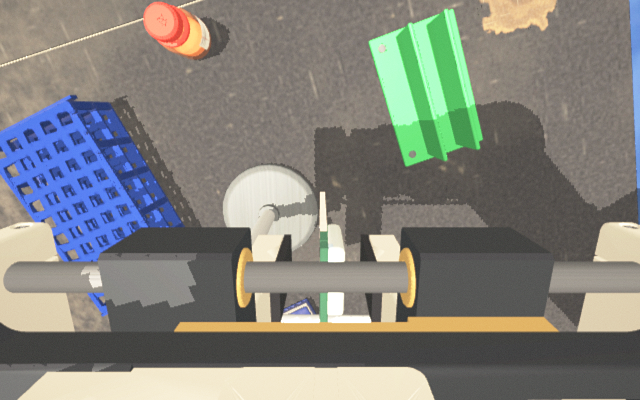

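View pics/s2.png

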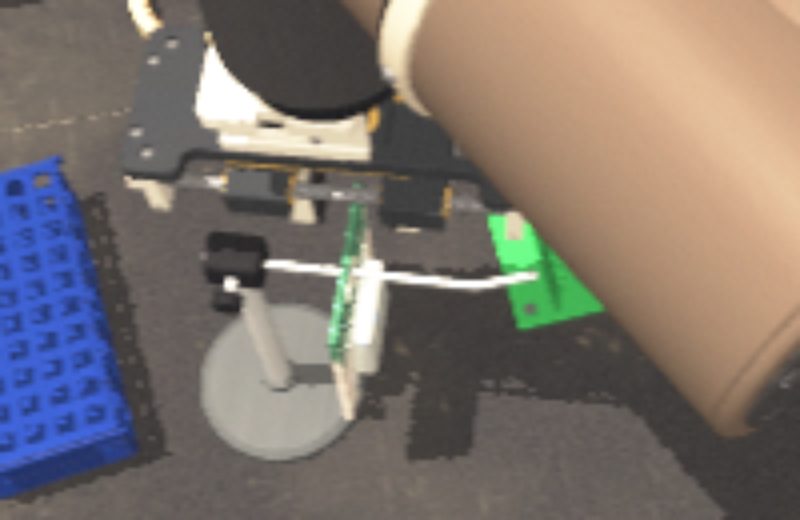

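Emit:
{"api": "play_rows", "payload": {
  "targets": [
    [0.003,0.006,0,0.0024,0.0055,-0.009,0.4],
    [0,0,0,0,0,0,0.4],
    [0,0,0,0,0,0,0.4]
  ]
}}

```text
t: 3.42
eef_pos: [0.6538, 0.1447, 0.2005]
ee_rot: [3.133, 0.008, -1.85]
force: [0.7, 0.1, -0.3]
width: 0.0352
```

Emit:
{"api": "play_rows", "payload": {
  "targets": [
    [-0.01,-0.006,0,-0.0015,0.0004,-0.003,0.4],
    [0,0,0,0,0,0,0.4],
    [0,0,0,0,0,0,0.15],
    [0,0,0,0,0,0,0.15]
  ]
}}

```text
t: 3.92
eef_pos: [0.6522, 0.1453, 0.1976]
ee_rot: [-3.141, -0.001, -1.849]
force: [-0.7, -0.1, -0.3]
width: 0.0205
```

Emit:
{"api": "play_rows", "payload": {
  "targets": [
    [0,0,0,0,0,0,0.05],
    [0,0,0,0,0,0,0],
    [0,0,0,0,0,0,0],
    [0,0,0,0,0,0,0]
  ],
  "grip_force": 20
}}

```text
t: 4.42
eef_pos: [0.6522, 0.1452, 0.1978]
ee_rot: [-3.141, -0.0, -1.85]
force: [0.3, 0.1, 0.5]
width: 0.004
```

Emit:
{"api": "play_rows", "payload": {
  "targets": [
    [0,0,0,0,0,0.0045,0],
    [0,0,0,0,0,0,0],
    [0,0,0,0,0,0,0]
  ],
  "grip_force": 30
}}

```text
t: 4.8
eef_pos: [0.6522, 0.1452, 0.2024]
ee_rot: [-3.141, -0.001, -1.85]
force: [0.1, 0.7, 0.2]
width: 0.0035
```

```bash
python3 - <<'E'
from h import *
np.set_printoptions(precision=4,suppress=True)
s=get_state(); print(s["eef_pos"],s["ee_rot"],s["force"],stand(s["eef_pos"]))
p,d=grab_frame("side"); cv2.imwrite("pics/s3.png",cv2.resize(p[160:290,200:400],None,fx=4,fy=4))
p,d=grab_frame("scene"); cv2.imwrite("pics/sc3.png",cv2.resize(p[100:230,270:430],None,fx=4,fy=4))
E
```

```text
[0.6522 0.1452 0.2024] [-3.1412 -0.0006 -1.8498] [0.1499 0.6591 0.2029] [ 0.0576 -0.029   0.2024]
```

View pics/s3.png

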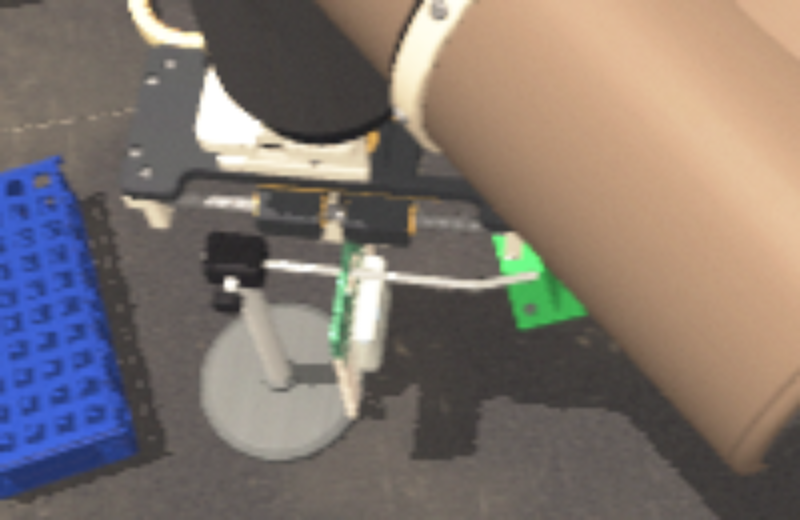

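View pics/sc3.png

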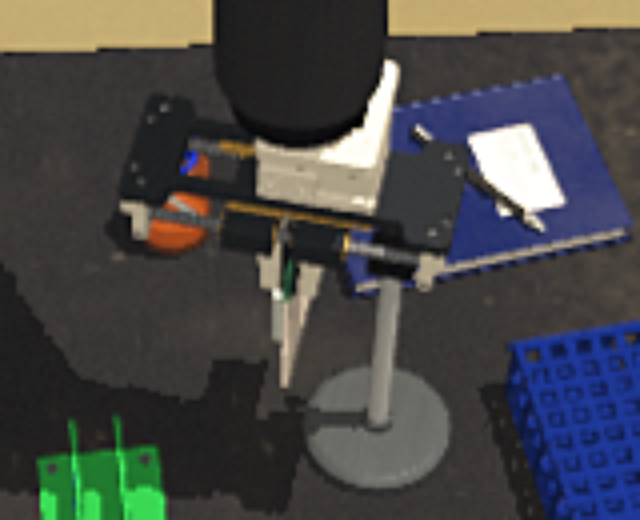

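Emit:
{"api": "play_rows", "payload": {
  "targets": [
    [0,0,0,-0.0077,0.0022,0,0],
    [0,0,0,-0.0077,0.0022,0,0],
    [0,0,0,-0.0077,0.0022,0,0],
    [0,0,0,-0.0077,0.0022,0,0],
    [0,0,0,-0.0077,0.0022,0,0],
    [0,0,0,0,0,0,0]
  ]
}}

```text
t: 5.65
eef_pos: [0.6102, 0.1571, 0.2026]
ee_rot: [-3.141, -0.0, -1.849]
force: [0.7, -0.1, -0.0]
width: 0.0037
```

```bash
cat > st.py <<'E'
from h import *
np.set_printoptions(precision=4,suppress=True)
s=get_state(); T=wpose(s); S=stand(s["eef_pos"]); print(s["t"],s["eef_pos"],s["ee_rot"],s["force"],"std",S,"w",s["width"])
zt=T[:3,2]; print("tilt along s",-np.r_[-ex,0]@zt*-1,"lat",np.r_[ey,0]@zt)
E
python3 st.py
```

```text
5.65 [0.6102 0.1571 0.2026] [-3.1413 -0.0004 -1.8493] [ 0.6578 -0.0881 -0.0384] std [ 0.1012 -0.0291  0.2026] w 0.0037419202649681153
tilt along s -0.00031167367642705054 lat -0.0004311557924080842
```

Emit:
{"api": "play_rows", "payload": {
  "targets": [
    [0.0278,0.0961,0,0,0,0,0],
    [0.0278,0.0961,0,0,0,0,0],
    [0.0278,0.0961,0,0,0,0,0],
    [0,0,0,0,0,0,0]
  ]
}}

```text
t: 6.15
eef_pos: [0.6102, 0.1578, 0.2032]
ee_rot: [2.834, 0.003, -1.847]
force: [-0.3, 0.8, -1.0]
width: 0.0038
```

```bash
cat >> st.py <<'E'
import sys
if len(sys.argv)>1:
    p,d=grab_frame("side"); cv2.imwrite("pics/s%s.png"%sys.argv[1],cv2.resize(p[160:290,200:400],None,fx=4,fy=4,interpolation=cv2.INTER_CUBIC))
    p,d=grab_frame("scene"); cv2.imwrite("pics/sc%s.png"%sys.argv[1],cv2.resize(p[100:230,270:430],None,fx=4,fy=4,interpolation=cv2.INTER_CUBIC))
E
python3 st.py 4
```

```text
6.15 [0.6102 0.1578 0.2032] [ 2.8341  0.0026 -1.8471] [-0.2873  0.8371 -1.0346] std [ 0.1014 -0.0285  0.2032] w 0.003827001715404376
tilt along s 0.30268447549735045 lat 0.0009761392350082498
```

View pics/s4.png

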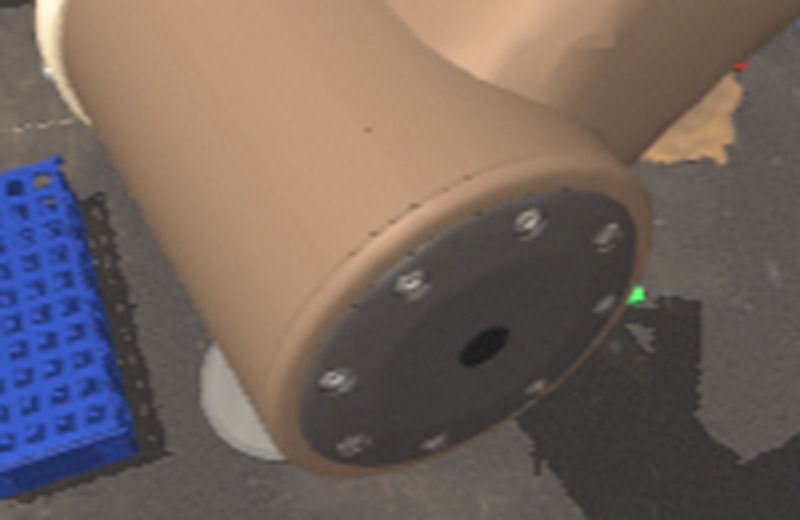

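View pics/sc4.png

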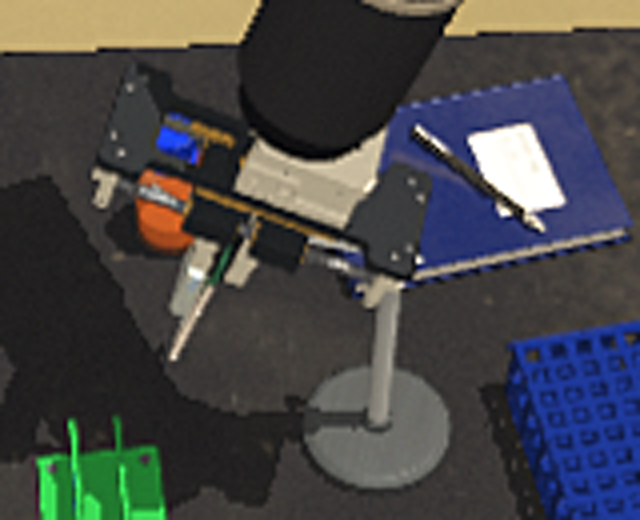

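Emit:
{"api": "play_rows", "payload": {
  "targets": [
    [0,0,0,-0.0077,0.0022,-0.0005,0],
    [0,0,0,-0.0077,0.0022,0,0],
    [0,0,0,0,0,0,0]
  ]
}}

```text
t: 6.62
eef_pos: [0.5917, 0.1636, 0.2053]
ee_rot: [2.841, 0.004, -1.844]
force: [0.0, 0.1, -0.2]
width: 0.0037
```

```bash
python3 st.py
```

```text
6.625 [0.5917 0.1636 0.2053] [ 2.8406  0.0042 -1.844 ] [ 0.0337  0.1211 -0.1972] std [ 0.1208 -0.028   0.2053] w 0.003657904437139467
tilt along s 0.2964900207997606 lat 0.0016332458723049559
```

Emit:
{"api": "play_rows", "payload": {
  "targets": [
    [0,0,0,-0.0048,0.0014,0,0],
    [0,0,0,0,0,0,0]
  ]
}}

```text
t: 6.88
eef_pos: [0.5863, 0.1655, 0.2061]
ee_rot: [2.842, 0.005, -1.843]
force: [-0.7, -0.5, -1.1]
width: 0.0038
```

```bash
python3 st.py
```

```text
6.875 [0.5863 0.1655 0.2061] [ 2.8418  0.005  -1.8431] [-0.7069 -0.4533 -1.0957] std [ 0.1265 -0.0277  0.2061] w 0.003766711048089565
tilt along s 0.29537751441364346 lat 0.002085508218644172
```

Emit:
{"api": "play_rows", "payload": {
  "targets": [
    [0,0,0,-0.0048,0.0014,0.0034,0],
    [0,0,0,-0.0048,0.0014,0.0034,0],
    [0,0,0,0,0,0,0]
  ]
}}

```text
t: 7.25
eef_pos: [0.5762, 0.1684, 0.2135]
ee_rot: [2.842, 0.005, -1.843]
force: [0.2, -0.5, -0.2]
width: 0.0037
```

```bash
python3 st.py
```

```text
7.25 [0.5762 0.1684 0.2135] [ 2.8421  0.005  -1.8433] [ 0.1684 -0.4631 -0.1907] std [ 0.137  -0.0277  0.2135] w 0.0037418666899350817
tilt along s 0.29506635743440107 lat 0.0022095995278040986
```

Emit:
{"api": "play_rows", "payload": {
  "targets": [
    [0,0,0,-0.0048,0.0014,0.0036,0],
    [0,0,0,-0.0048,0.0014,0.0036,0],
    [0,0,0,0,0,0,0]
  ]
}}

```text
t: 7.62
eef_pos: [0.566, 0.1714, 0.2212]
ee_rot: [2.842, 0.005, -1.843]
force: [-0.6, 0.3, -0.2]
width: 0.0038
```

```bash
python3 st.py 5
```

```text
7.625 [0.566  0.1714 0.2212] [ 2.8422  0.0051 -1.8434] [-0.6022  0.3149 -0.2416] std [ 0.1476 -0.0277  0.2212] w 0.00380811865144737
tilt along s 0.29501194323032287 lat 0.0022997134205861164
```

View pics/sc5.png

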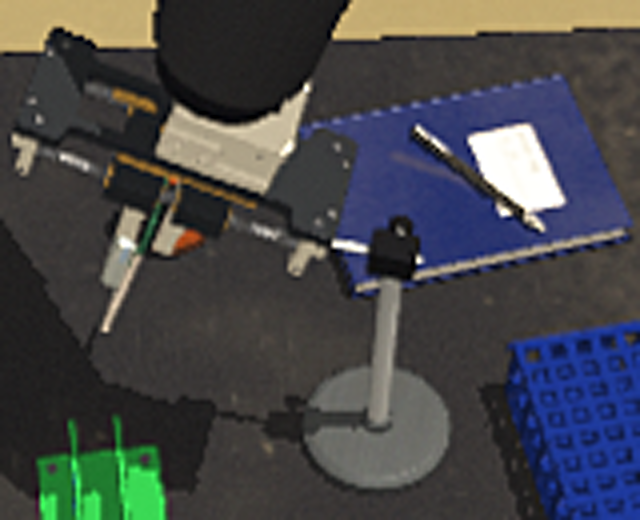

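Emit:
{"api": "play_rows", "payload": {
  "targets": [
    [0,0,0,-0.0048,0.0014,0.0036,0],
    [0,0,0,-0.0048,0.0014,0.0036,0],
    [0,0,0,-0.0048,0.0014,0.0036,0],
    [0,0,0,-0.0058,0.0017,0.0043,0],
    [0,0,0,-0.0077,0.0022,0.0055,0],
    [0,0,0,-0.0077,0.0022,0.0055,0],
    [0,0,0,0,0,0,0]
  ]
}}

```text
t: 8.6
eef_pos: [0.5279, 0.1823, 0.2491]
ee_rot: [2.842, 0.005, -1.843]
force: [0.6, -0.5, 0.3]
width: 0.0037
```

```bash
python3 st.py 6
```

```text
8.6 [0.5279 0.1823 0.2491] [ 2.8421  0.0052 -1.8435] [ 0.6093 -0.4957  0.2777] std [ 0.1873 -0.0278  0.2491] w 0.003710994011240026
tilt along s 0.29503805343078743 lat 0.0024297602184768646
```

View pics/sc6.png

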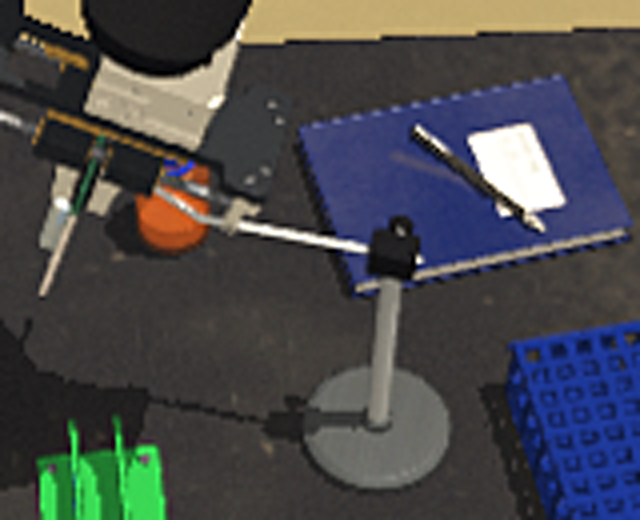

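Emit:
{"api": "play_rows", "payload": {
  "targets": [
    [0,0,0,-0.01,0.0029,0.005,0],
    [0,0,0,-0.01,0.0029,0.005,0],
    [0,0,0,-0.01,0.0029,0.005,0],
    [-0.0278,-0.0961,0,-0.005,-0.005,0,0],
    [-0.0278,-0.0961,0,0,-0.02,0,0],
    [-0.0261,-0.0903,0,0,-0.03,0,0],
    [0,0,0.04,0,-0.03,0,0],
    [0,0,0.04,0,-0.03,0,0],
    [0,0,0.04,0,-0.03,0,0],
    [0,0,0.04,0.01,-0.03,0,0],
    [0,0,0,0.01,-0.02,0,0],
    [0,0,0,0,0,0,0]
  ]
}}

```text
t: 10.2
eef_pos: [0.5063, -0.0071, 0.2677]
ee_rot: [-3.134, 0.007, -1.674]
force: [0.4, 0.4, -0.3]
width: 0.0038
```

```bash
python3 st.py 7
```

```text
10.2 [ 0.5063 -0.0071  0.2677] [-3.1344  0.0072 -1.6738] [ 0.4135  0.3513 -0.281 ] std [ 0.1554 -0.2157  0.2677] w 0.0038406496534203536
tilt along s -0.005810169817850369 lat 0.008366207116121597
```

Emit:
{"api": "play_rows", "payload": {
  "targets": [
    [-0.0064,0.0079,-0.017,0.0108,-0.0297,0,0],
    [0,0,0,0.0108,-0.0297,-0.005,0],
    [0,0,0,0.0108,-0.0297,-0.01,0],
    [0,0,0,0.0108,-0.0297,-0.01,0],
    [0,0,0,0.0108,-0.025,-0.01,0],
    [0,0,0,0.005,-0.015,0,0],
    [0,0,0,0,0,0,0],
    [0,0,0,0,0,0,0]
  ]
}}

```text
t: 11.3
eef_pos: [0.5657, -0.1614, 0.234]
ee_rot: [-3.139, 0.003, -1.682]
force: [-1.3, 0.7, -1.0]
width: 0.0038
```

```bash
python3 st.py; python3 - <<'E'
from h import *
for n in ("scene","side","wrist"):
    s=get_state(); p,d=grab_frame(n); np.savez(f"{n}8.npz",p=p,d=d)
    cv2.imwrite(f"pics/{n}8.png",p)
    c={"scene":(slice(180,360),slice(220,440)),"side":(slice(70,230),slice(220,420)),"wrist":(slice(0,400),slice(0,640))}[n]
    q=p[c]; f=1 if n=="wrist" else 3.6; cv2.imwrite(f"pics/{n}8c.png",cv2.resize(q,None,fx=f,fy=f,interpolation=cv2.INTER_CUBIC))
E
```

```text
11.3 [ 0.5657 -0.1614  0.234 ] [-3.1388  0.0027 -1.6819] [-1.3318  0.7298 -1.0305] std [ 0.0555 -0.3475  0.234 ] w 0.0037652233170029827
tilt along s -0.0023401581115118607 lat 0.0030922896780463047
```

View pics/scene8c.png

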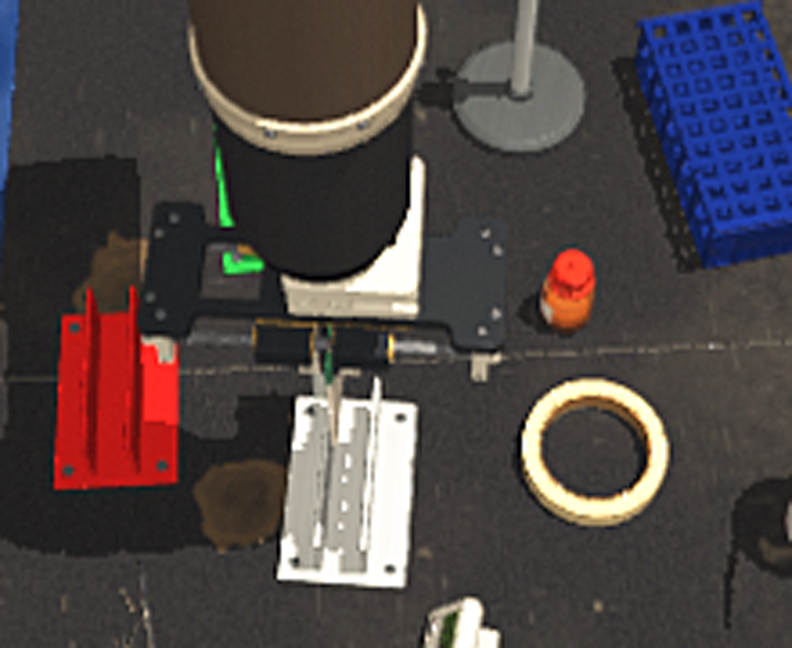

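View pics/side8c.png

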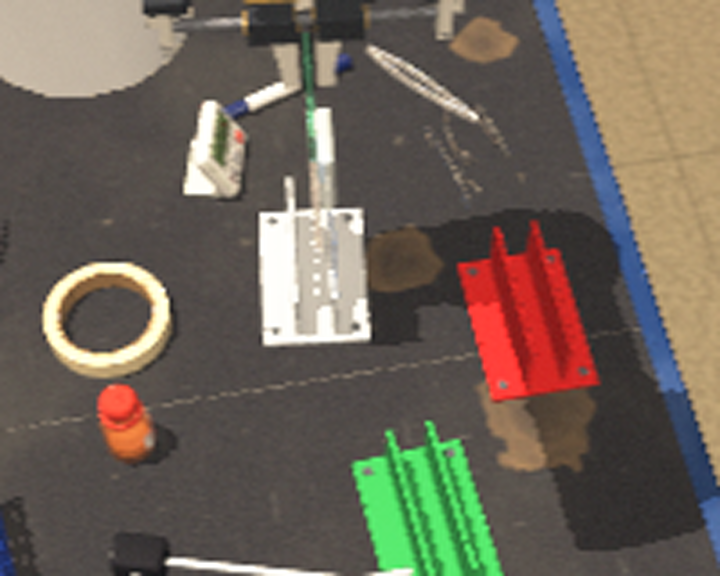

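View pics/wrist8c.png

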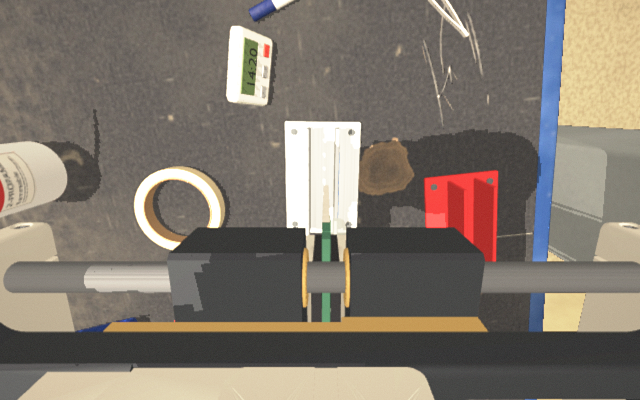

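```bash
python3 - <<'E'
from h import *
np.set_printoptions(precision=4,suppress=True)
s=get_state(); 
xs=np.array([.993,-.12]); ys=np.array([.12,.993]); c=np.array([.572,-.156])
S=lambda P: np.stack([(P[...,:2]-c)@xs,(P[...,:2]-c)@ys,P[...,2]],-1)
C=S(wcloud(s,np.load("wrist8.npz")["d"])).reshape(-1,3)
m=(abs(C[:,0])<.03)&(abs(C[:,1])<.08)&(C[:,2]>.044)&(C[:,2]<.065)
W=C[m]; 
for lab,w in (("-",W[W[:,0]<-0.002]),("+",W[W[:,0]>.002])): print("wrist wall",lab,len(w),np.median(w,0),w[:,1].min(),w[:,1].max(),np.polyfit(w[:,1],w[:,0],1))
m=(abs(C[:,0])<.07)&(abs(C[:,1])<.1)&(C[:,2]>-.002)&(C[:,2]<.012); B=C[m]
print("z hist floor",np.percentile(B[:,2],[5,50,95]))
for n in ("scene","side"):
    Q=S(cloud(n,np.load(n+"8.npz")["d"])).reshape(-1,3)
    m=(abs(Q[:,0])<.03)&(abs(Q[:,1])<.09)&(Q[:,2]>.11)&(Q[:,2]<.24); K=Q[m]
    print(n,len(K),K.min(0),K.max(0),np.percentile(K[:,1],[2,98]),"lowest",K[np.argsort(K[:,2])][:12:3])
    m=(abs(Q[:,0])<.03)&(abs(Q[:,1])<.08)&(Q[:,2]>.044)&(Q[:,2]<.065);W=Q[m]
    for lab,w in (("-",W[W[:,0]<-0.004]),("+",W[W[:,0]>.004])): print("wall",lab,len(w),np.median(w,0),np.polyfit(w[:,1],w[:,0],1))
t=S(s["eef_pos"]); print("tcp",t)
E
```

```text
wrist wall - 382 [-0.0159 -0.0174  0.0559] -0.059998841684816666 0.029655496675652943 [ 0.0027 -0.0158]
wrist wall + 418 [ 0.0135 -0.009   0.056 ] -0.060029666529252165 0.048576449312120684 [0.0037 0.0138]
z hist floor [-0.0009  0.0011  0.0073]
scene 123 [-0.0232 -0.0239  0.1297] [0.0104 0.0135 0.2393] [-0.0238  0.0109] lowest [[-0.0045  0.0042  0.1297]
 [-0.0047  0.0078  0.1327]
 [-0.0044 -0.0215  0.1394]
 [-0.0044 -0.0191  0.1449]]
wall - 75 [-0.0164 -0.0213  0.056 ] [-0.0022 -0.0164]
wall + 93 [ 0.0137 -0.002   0.0555] [0.0016 0.0136]
side 240 [-0.0209 -0.0068  0.1312] [0.013  0.0702 0.2395] [0.0017 0.0693] lowest [[-0.0025  0.0677  0.1312]
 [-0.0027  0.0683  0.1363]
 [-0.006   0.054   0.142 ]
 [-0.0011 -0.0068  0.1471]]
wall - 45 [-0.0134  0.0269  0.0564] [ 0.001  -0.0133]
wall + 57 [0.0165 0.0104 0.0567] [0.0001 0.0166]
tcp [-0.0055 -0.0062  0.2342]
```

Emit:
{"api": "play_rows", "payload": {
  "targets": [
    [0,0.003,-0.01,0.0052,-0.0238,0,0],
    [0,0,0,0,0,0,0],
    [0,0,0,0,0,-0.02,0],
    [0,0,0,0,0,-0.02,0],
    [0,0,0,0,0,-0.02,0],
    [0,0,0,0,0,0,0],
    [0,0,0,0,0,0,0]
  ]
}}

```text
t: 12.32
eef_pos: [0.5716, -0.1816, 0.1763]
ee_rot: [-3.136, 0.003, -1.687]
force: [0.2, -0.2, 0.3]
width: 0.0038
```

```bash
cat > sl.py <<'E'
from h import *
import sys
np.set_printoptions(precision=4,suppress=True)
xs=np.array([.993,-.12]); ys=np.array([.12,.993]); c=np.array([.572,-.156])
S=lambda P: np.stack([(P[...,:2]-c)@xs,(P[...,:2]-c)@ys,P[...,2]],-1)
k=sys.argv[1]
s=get_state(); print(s["t"],"slot tcp",S(s["eef_pos"]),s["ee_rot"],s["force"],s["width"])
for n in ("scene","side"):
    p,d=grab_frame(n); np.savez(f"{n}{k}.npz",p=p,d=d)
    q=p[(slice(240,350),slice(260,380)) if n=="scene" else (slice(80,190),slice(250,370))]; cv2.imwrite(f"pics/{n}{k}c.png",cv2.resize(q,None,fx=5,fy=5,interpolation=cv2.INTER_CUBIC))
    Q=S(cloud(n,d)).reshape(-1,3)
    m=(abs(Q[:,0])<.03)&(abs(Q[:,1])<.09)&(Q[:,2]>.062)&(Q[:,2]<.2); K=Q[m]; K=K[np.argsort(K[:,2])]
    print(n,len(K),"y",np.percentile(K[:,1],[2,98]) if len(K) else 0); print(K[::max(1,len(K)//10)])
E
python3 sl.py 9
```

```text
12.325 slot tcp [ 0.0026 -0.0255  0.1763] [-3.136   0.0032 -1.6874] [ 0.1618 -0.2396  0.3421] 0.0037771589985303583
scene 108 y [-0.0437 -0.0049]
[[ 0.0041 -0.003   0.0729]
 [ 0.0041 -0.0301  0.0856]
 [ 0.0041 -0.0259  0.0993]
 [ 0.0039 -0.0218  0.1071]
 [-0.0122 -0.0165  0.1148]
 [-0.0069 -0.0227  0.1248]
 [ 0.0019 -0.0429  0.1415]
 [ 0.0024 -0.0435  0.1601]
 [-0.0064 -0.0371  0.1762]
 [-0.0041 -0.036   0.1847]
 [-0.0018 -0.0358  0.1899]]
side 329 y [-0.0316  0.0498]
[[ 0.0041  0.0507  0.0766]
 [ 0.0055  0.0488  0.1059]
 [ 0.0011  0.0284  0.13  ]
 [-0.0032 -0.0004  0.1427]
 [-0.0023  0.0242  0.1449]
 [ 0.0003 -0.0157  0.1678]
 [ 0.0075 -0.0174  0.1776]
 [ 0.0096 -0.0178  0.1847]
 [ 0.0063 -0.032   0.1906]
 [ 0.0017 -0.0167  0.1926]
 [ 0.0141 -0.0134  0.1971]]
```

View pics/scene9c.png

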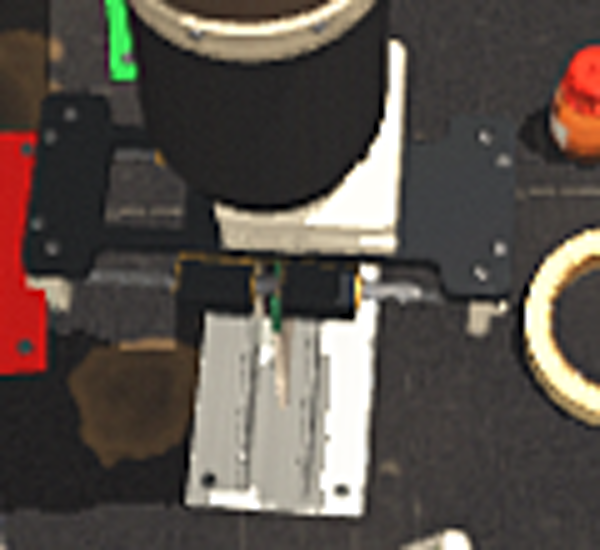

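View pics/side9c.png

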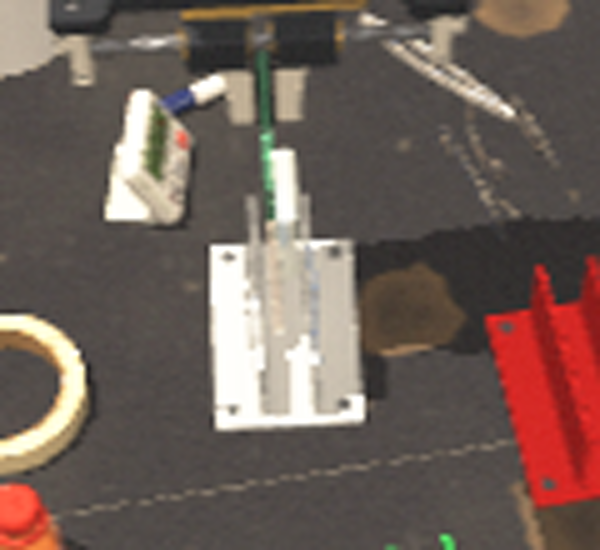

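Emit:
{"api": "play_rows", "payload": {
  "targets": [
    [0,0,0,0,0,-0.01,0],
    [0,0,0,0,0,-0.01,0],
    [0,0,0,0,0,-0.01,0],
    [0,0,0,0,0,-0.01,0],
    [0,0,0,0,0,-0.007,0],
    [0,0,0,0,0,0,0],
    [0,0,0,0,0,0,0]
  ]
}}

```text
t: 13.3
eef_pos: [0.5716, -0.1818, 0.1263]
ee_rot: [-3.135, 0.003, -1.688]
force: [0.6, -0.4, -0.2]
width: 0.0043
```

```bash
python3 sl.py 10
```

```text
13.3 slot tcp [ 0.0027 -0.0257  0.1263] [-3.1355  0.0034 -1.6879] [ 0.6224 -0.3597 -0.2453] 0.004258217690264668
scene 145 y [-0.0666 -0.0214]
[[-0.0111 -0.0209  0.0659]
 [ 0.004  -0.0314  0.0767]
 [ 0.0033 -0.0431  0.1068]
 [ 0.0038 -0.0428  0.1299]
 [ 0.0017 -0.042   0.1392]
 [ 0.0151 -0.0643  0.186 ]
 [-0.0285 -0.0666  0.1899]
 [-0.0264 -0.0656  0.1934]
 [-0.0037 -0.0607  0.196 ]
 [ 0.0175 -0.0648  0.1987]
 [-0.0137 -0.065   0.1995]]
side 375 y [-0.0298  0.0487]
[[-0.0017  0.0279  0.0626]
 [ 0.0034  0.0478  0.0909]
 [-0.0005  0.0206  0.0939]
 [ 0.0024  0.0441  0.1124]
 [ 0.0126 -0.0151  0.1302]
 [ 0.0055  0.0194  0.1395]
 [ 0.0058  0.0314  0.1424]
 [ 0.0193 -0.0144  0.1515]
 [-0.002   0.0124  0.1887]
 [-0.0244  0.0133  0.1954]
 [ 0.0147  0.0114  0.1997]]
```

View pics/side10c.png

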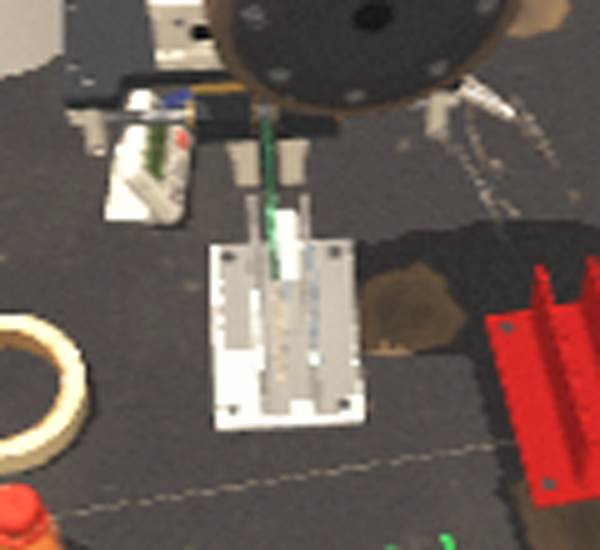

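Emit:
{"api": "play_rows", "payload": {
  "targets": [
    [0,0,0,0,0,-0.005,0],
    [0,0,0,0,0,-0.004,0],
    [0,0,0,0,0,-0.003,0],
    [0,0,0,0,0,0,0]
  ]
}}

```text
t: 13.9
eef_pos: [0.5718, -0.1817, 0.1141]
ee_rot: [-3.134, 0.004, -1.688]
force: [-0.1, 0.3, -0.3]
width: 0.0032
```

Emit:
{"api": "play_rows", "payload": {
  "targets": [
    [0,0,0,0,0,-0.0015,0],
    [0,0,0,0,0,-0.001,0],
    [0,0,0,0,0,0,0]
  ]
}}

```text
t: 14.28
eef_pos: [0.5721, -0.1818, 0.112]
ee_rot: [-3.134, 0.003, -1.688]
force: [-0.1, 0.5, -0.3]
width: 0.0035
```

Emit:
{"api": "play_rows", "payload": {
  "targets": [
    [0,0,0,0,0,-0.001,0],
    [0,0,0,0,0,0,0]
  ]
}}

```text
t: 14.52
eef_pos: [0.5725, -0.1819, 0.1121]
ee_rot: [-3.132, 0.003, -1.687]
force: [-0.5, -0.3, -1.0]
width: 0.0038
```

Emit:
{"api": "play_rows", "payload": {
  "targets": [
    [0,0,0,0,0,0,0.1],
    [0,0,0,0,0,0,0.2],
    [0,0,0,0,0,0,0.35],
    [0,0,0,0,0,0,0.35]
  ]
}}

```text
t: 15.02
eef_pos: [0.5725, -0.1819, 0.1117]
ee_rot: [-3.132, 0.003, -1.687]
force: [0.7, -0.1, -0.2]
width: 0.0289
```

```bash
python3 sl.py 11; python3 - <<'E'
from h import *
p,d=grab_frame("wrist"); cv2.imwrite("pics/w11.png",p)
E
```

```text
15.025 slot tcp [ 0.0036 -0.0256  0.1117] [-3.1324  0.0033 -1.6874] [ 0.6578 -0.0886 -0.1896] 0.028938722415187038
scene 312 y [-0.0661 -0.0081]
[[ 0.0012 -0.0284  0.0621]
 [-0.0004 -0.0318  0.083 ]
 [-0.0172 -0.0374  0.1127]
 [ 0.0297 -0.0638  0.1705]
 [-0.0004 -0.0547  0.1817]
 [-0.0205 -0.0657  0.1835]
 [-0.0247 -0.0649  0.1865]
 [-0.0148 -0.0564  0.189 ]
 [-0.0225 -0.064   0.1901]
 [ 0.0296 -0.0611  0.1916]
 [-0.019  -0.0521  0.1994]]
side 326 y [-0.0341  0.0502]
[[ 0.0042  0.0375  0.0626]
 [ 0.0038 -0.0274  0.0763]
 [-0.004  -0.0101  0.08  ]
 [ 0.0009 -0.0037  0.1017]
 [-0.0001  0.0494  0.1151]
 [-0.0138 -0.0157  0.1234]
 [-0.0034  0.0423  0.1268]
 [-0.0193 -0.0146  0.1324]
 [ 0.0238  0.01    0.1729]
 [ 0.0103  0.0016  0.1845]
 [ 0.0274  0.0112  0.1931]]
```

View pics/w11.png

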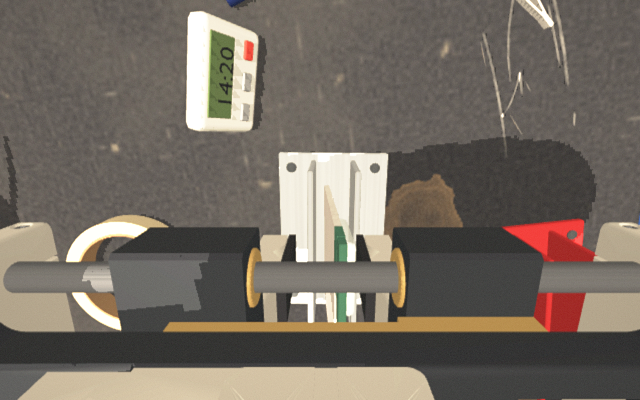

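View pics/scene11c.png

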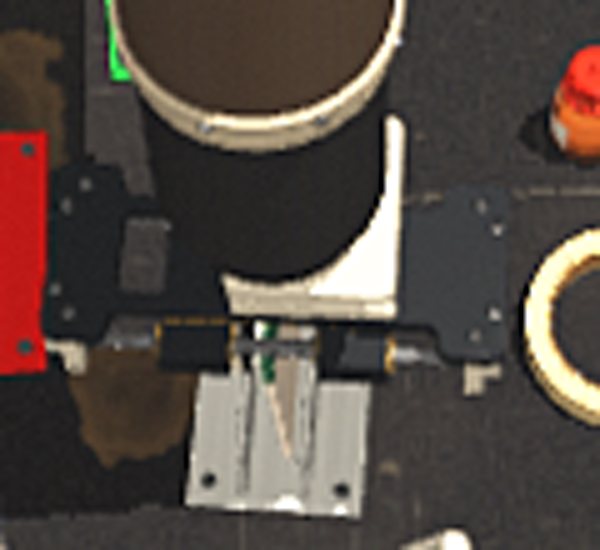

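Emit:
{"api": "play_rows", "payload": {
  "targets": [
    [0,0,0,0,0,0,0.6],
    [0,0,0,0,0,0,0.6],
    [0,0,0,0,0,0.01,0.6],
    [0,0,0,0,0,0.03,0.6],
    [0,0,0,0,0,0.04,0.6],
    [0,0,0,0,-0.01,0.05,0.6],
    [0,0,0,0,-0.05,0.03,0.6],
    [0,0,0,0,-0.05,0.01,0.6],
    [0,0,0,0,-0.05,0,0.6],
    [0,0,0,0,0,0,0.6],
    [0,0,0,0,0,0,0.6]
  ]
}}

```text
t: 16.55
eef_pos: [0.5714, -0.3466, 0.2949]
ee_rot: [-3.127, 0.0, -1.685]
force: [0.6, -0.2, -0.5]
width: 0.0526
```

```bash
python3 sl.py 12; python3 - <<'E'
from h import *
g=np.load("scene12.npz"); C=cloud("scene",g["d"]); cv2.imwrite("pics/full12.png",g["p"])
for q in ((313,133),(378,254)): print(C[q[1],q[0]])
E
```

```text
16.55 slot tcp [ 0.0223 -0.1894  0.2949] [-3.1266  0.0003 -1.6848] [ 0.5685 -0.2303 -0.5214] 0.052553177534641754
scene 0 y 0
[]
side 158 y [-0.0365  0.0508]
[[ 0.0048 -0.0176  0.062 ]
 [-0.0048  0.0269  0.0704]
 [-0.007  -0.0197  0.0763]
 [-0.0084  0.0125  0.0779]
 [-0.0094 -0.007   0.0791]
 [-0.0017  0.0477  0.0858]
 [ 0.002   0.0207  0.0986]
 [ 0.0001  0.051   0.1129]
 [-0.001  -0.0286  0.1253]
 [-0.0016  0.0226  0.1264]
 [-0.0027 -0.0027  0.1278]]
[ 0.58003701 -0.18267944  0.70603788]
[ 0.73028813 -0.03104873  0.07375133]
```

View pics/scene12c.png

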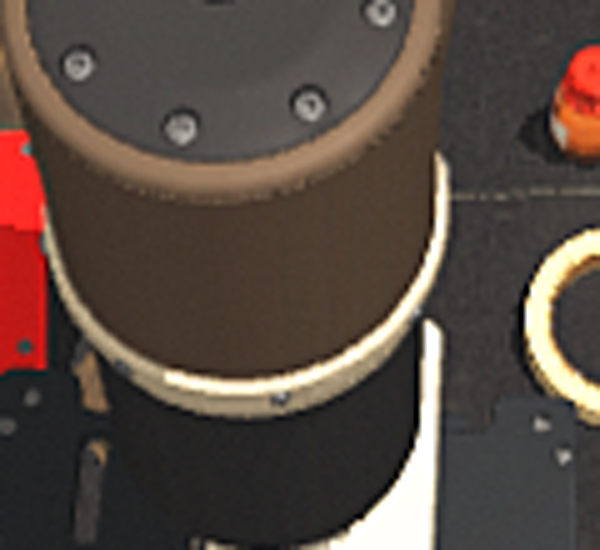

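View pics/side12c.png

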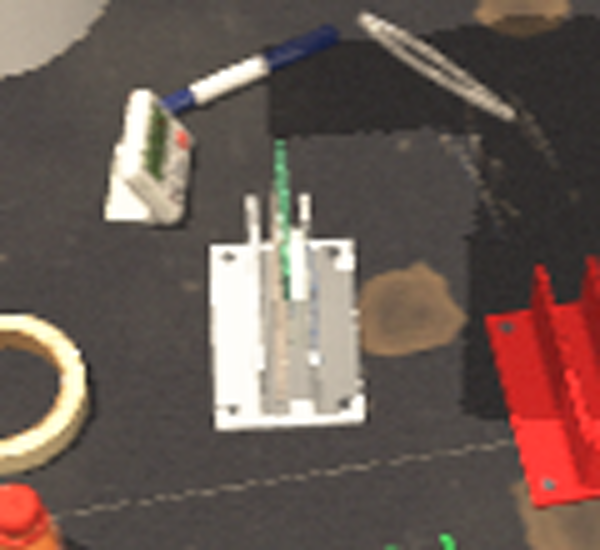

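View pics/full12.png

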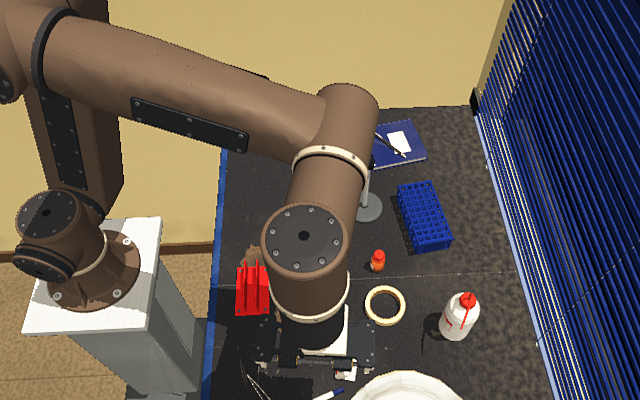

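```bash
python3 - <<'E'
from h import *
np.set_printoptions(precision=4,suppress=True)
p,d=grab_frame("side"); C=cloud("side",d); C0=cloud("side",np.load("side0.npz")["d"])
for q in ((340,315),(253,183)): print(C0[q[1],q[0]],C[q[1],q[0]])
a=np.load("side12.npz")["p"]; print("pack diff",np.abs(a[90:150,280:330].astype(int)-p[90:150,280:330]).mean())
print(get_state()["t"],get_state()["qd"]); print(job_done())
E
```

```text
[0.5811 0.3482 0.113 ] [0.5811 0.3483 0.1136]
[ 0.7318 -0.0186  0.0744] [ 0.7321 -0.0202  0.0716]
pack diff 1.3103333333333333
16.7 [ 0.0074  0.0011 -0.0016  0.0015  0.0026  0.0007]
the job is handed in; nothing more can be done
None
```

I took the pack off the hook and stood it upright in the aluminium holder's slot, then released it and handed the job in at about 16.7 s. The interface gives no verdict.

**Unhooking:** I pinched the green top beside the hole and lifted 4.5 mm to centre the wire in the hole. I slid the pack out, tilted it about 0.3 rad, and followed the sloped tip (measured at about 36°, bend about 123 mm out). The tool force readings stayed within about 1 to 1.5 N, which is around their resting noise. Contact between pack and hook itself could not be measured.

**Placing:** I lowered the pack to the slot floor, let go, and backed the arm off clear of everything.

**Last checks (side camera):**

| Check | Result |
|---|---|
| Pack height | top edge about 127 mm above the bench, against 126 mm expected on the slot floor |
| Centre along the slot | about 7 mm off the middle (35 mm allowed) |
| Centre across the slot | within a few mm of the middle (15 mm allowed) |
| Lean | about 0.1 rad, towards the blister side (0.3 allowed) |
| Movement | two pictures about 0.1 s apart showed no visible movement |
| Bottles | both where they started, within measuring noise |

- **Not checked:** the scene camera's final view of the pack was blocked by the arm, so the pack checks come from the side camera only.
- **Disagreement:** the cameras differed by about 3 mm on where the slot sits across its width, so I used a value in between.

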